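# Lean the specials board on its stand and pull up the stand's lamp

### The job

Take the dark slate board out of the rack and lean it, right way up, against the tilted backrest of the display stand, its lower edge behind the front lip and centred on the backrest, and let go of it. Then squeeze the red release button on the lamp's black head, pull the telescoping mast up past its first stop to its second, fully extended, and finish while still holding the head up there: it sinks if you let go. Leave the pale board, glasses, salt cellar, order pad and pen alone.

Things in the scene. Friction and masses are not known exactly. Their poses are not given: they have to be found in the camera images.
- display_stand: pale wooden display stand, fixed, base 120 (x) x 270 (y) x 12 mm; origin under the centre of the base, x away from its front. The board's backrest is at y = +75 mm, the telescoping lamp mast at x = 0, y = -70 mm
- board_rest (a point): where the board's place meets the base: on the base's top (12 mm above the surface), at the foot of the backrest's front face, mid-width; axes as the stand's. The backrest is a panel 90 mm wide and 95 mm long that rises from this line and leans back towards +x, 0.26 rad from vertical; a front lip 12 mm high and 130 mm wide has its inner face at x = -24 mm, so the board's lower edge (10 mm thick) stands between x = -24 mm and 0
- slate_board_mid (a point): centre (half-way up) of the dark slate board with a wooden frame, 10 (x, thickness) x 110 (y) x 150 mm (z, up); both faces alike, 0.11 to 0.22 kg, loose. It starts upright in one of the two slots of the rack
- pale_board_mid (a point): centre of the pale board with the same frame and size, upright in the other slot; leave it there
- slate_board: the same slate board; origin at the centre of its lower edge, z up along the board
- rack: dark wooden rack, fixed, 150 x 130 x 14 mm base, origin under its centre; two slots along y at x = -42.5 and +42.5 mm, each 13 mm wide between fences 40 mm high (top 54 mm above the surface)
- lamp_grip (a point): centre of the lamp's black head, a block 30 (x) x 34 (y) x 50 mm (z) on top of the mast, axes as the stand's; take it from above with the fingers closing along x, one finger on the red button. With the mast down this point is 155 mm above the surface. A small brass lamp shade (40 mm wide) sticks out on its +y side, its centre 46 mm from this point, its top a few mm lower than the head's top
- lamp_head (a joint): how far the inner rod (with the head) is out of the middle tube, 0 to 0.045 m; it comes out first and easily (about 3 N), 0.045 is the first stop. Slides back down by its weight when let go; the middle tube stays by friction about where it was left
- mast_mid (a joint): how far the middle tube is out of the outer tube, 0 to 0.045 m; pulled out after the first stop, with about 8 N; 0.045 is the second stop, the head then 90 mm above its start
- release_button (a joint): red button, 18 x 22 mm, in the middle of the head's -x face (same height as lamp_grip), standing 6 mm proud; value = how far it is pressed towards +x, 0 to 0.005 m, spring 2 N rising to 6 N. The catch that locks the mast down is free only beyond about 0.004 m
- votive: ribbed yellow glass votive, 73 x 73 x 104 mm, bystander
- salt_cellar: round wooden salt cellar, 70 x 70 x 67 mm, bystander
- tumbler: low clear glass tumbler, 76 x 76 x 86 mm, bystander
- order_pad: order pad lying flat, 125 x 75 x 12 mm, bystander
- pen: black pen lying flat, 145 mm long, bystander

How it is judged:
By the outcome, as a careful person would: the job done as asked, in the order asked, and still so for the second after the job is handed in, while the arm keeps its last pose, push and grip.
It also fails if it takes over 45 s, if anything falls off the work surface, if the arm or the gripper's body presses on something with over 40 N, if the wrist force passes 120 N, or if a joint passes its speed limit or range.

### The arm

A 6-joint arm with a two-finger parallel gripper is mounted at the origin on a cart in front of the work surface, level with it; the furniture and walls round the work are solid. World frame = base frame: x ahead of the robot, y to its left, z up, the work surface at z = 0. Lengths are in m, angles in rad, forces in N, time in s.
With the tool pointing down it reaches from about 0.35 to 0.85 m from the base axis. Payload 8.1 kg.
Tool frame: the origin (TCP) lies midway between the tips of the shut fingers; the grasp point (between the pads) lies 19 mm behind it; z points along the fingers, y is the direction in which the jaws open and shut (so a half turn about z gives the same grasp; the last joint's range is limited). The gripper opens to 93 mm and grips with 3 to 60 N. Pads are 15 mm wide; open, the fingers measure 128 mm over their backs; the gripper's body (75 mm by 188 mm) begins 65 mm behind the grasp point.
Start: joints at [1.218, 0.13, 1.488, -0, 1.523, -0.085], TCP at [0.159, 0.579, 0.219] pointing down, gripper open.
Joint ranges: [-2.96, 2.96], [-0.89, 2.26], [0.02, 2.5], [-1.34, 4.48], [0, 2.73], [-2.66, 2.66]. Speed limits (rad/s): [2.39, 2.39, 2.79, 3.14, 3.14, 3.14].

### API

Orientations are given as [roll, pitch, yaw] about the fixed x, y, z axes, in that order (R = Rz(yaw) Ry(pitch) Rx(roll)).
In Python, from station import robot, viewer, silhouettes gives the robot as it stands.
- The arm moves only by the tool move_arm, never from a script. Its argument "commands" is a list that holds one entry, the list of rows, each a list of 4 numbers: the shift along the world's x, y, z in m, then the turn about the world's z in rad. In form: [[[tx, ty, tz, turn], ...]]. A call has exactly 10 rows; each row shifts and turns the pose as measured when the row begins; what a row does not reach is not made up. A row lasts 1/10 s, in which the tool goes at most 50 mm and 8.59 degrees, less where a joint would pass 70% of its speed; a pose out of reach is approached as far as the arm can. A call is refused whole if a number of a shift passes 0.05 or a number of a turn 0.15, either way. A call with a gripper value outside its range is refused whole. "gripper" is the opening, from 0 (shut) to 1 (fully open), set as the call begins (left out, the last holds). The fingers move at their own pace and stop on an object; the grip force is fixed at half the most. Time passes only in rows, so rows that do not move let the fingers close, or fill a call up. It gives the time, the measured TCP pose, the force and the opening at its end, in the units of the state.
- robot.get_state(): the state, without advancing time (a new reading comes with each control period).
- viewer.camera(name): name is "scene" or "top"; returns a dict with "frame" (400x640x3 uint8, red, green, blue), "z_map" (400x640 float32, m along the optical axis (not along the pixel's ray), 0 where there is no reading), "fx", "fy", "cx", "cy" (pixels), "k1" (the pictures are not rectified: a ray, as slopes to the right and down, at radius r is drawn at 1 + k1 r^2 times it, then the intrinsics apply), "cam_to_world" (4x4, takes a point from camera to world coordinates). Camera axes: x right, y up, looking along -z (the intrinsics and any distortion apply to the point x, -y, -z); pixel columns grow to the right and rows downward; lengths in m; the calibration is good to about 2 mm. A picture is of the moment at which its call begins.
- robot.finish_job(): hands the job in, once; it reports no verdict.
Trained networks look in the newest picture that a camera, given by its name, has taken for a name from the list of things; names that differ only in an ending like _2 or _b are one class to them, and where a whole thing is asked for, a point or a joint stands for the part that bears it (a point fixed in the world has none). Each returns a list of dicts, best first, with "confidence" (0 to 1); they miss things now and then, are a little off and sometimes report something else, mostly with a low value. They report only what shows in the picture. A call takes as long as a camera call.
- silhouettes(thing, camera): "region" (400x640 bool, what is visible of it) and "bbox" ([left, top, right, bottom] in pixels, round what is visible of it).
The state is a dict: "time": time; "q": joint angles; "qd": joint speeds; "joint_torque": joint torques, N m; "tcp_pos": TCP position; "ee_rot": TCP orientation; "contact_force": force on the tool from outside, world axes, zero at the start; "moment": the same for the moment, N m; "finger_gap": opening from 0.0 (shut) to 1.0 (fully open).
Only numpy, scipy, OpenCV 4.12 (cv2) and the standard library are available. Lean on these libraries where they do the work, as an engineer would, in place of code of your own. Each camera call takes 0.05 s, during which the arm holds its last target. There are 200 camera calls.

## Working session

There is one attempt and no reset: what is moved stays moved. The work goes in short steps, Python scripts to look and compute and a tool call to move; the robot and the scene stay as the last step left them, time stands still between calls to the robot, and variables do not carry over. Pictures are saved under pics/ and viewed, about 8 in all and at most 12, crops included, and the job is handed in when it is done.

Besides the shell and the picture viewer there is one more tool, called after "Request:" as name(argument=value, ...), one argument or row to a line, values as JSON. move_arm: Moves the arm, as the interface text tells. Its arguments: {"type":"object","properties":{"commands":{"type":"array"},"gripper":{"type":"number"}},"required":["commands"]}

```bash
mkdir -p pics
cat > h.py <<'E'
import numpy as np, cv2
from station import robot, viewer, silhouettes
def cloud(c):
    v,u=np.mgrid[0:400,0:640]
    xd=(u-c['cx'])/c['fx']; yd=(v-c['cy'])/c['fy']
    x,y=xd.copy(),yd.copy()
    for _ in range(8):
        s=1+c['k1']*(x*x+y*y); x,y=xd/s,yd/s
    z=c['z_map']; P=np.stack([x*z,-y*z,-z,np.ones_like(z)],-1)@np.array(c['cam_to_world']).T
    P=P[...,:3]; P[z<=0]=np.nan
    return P
def save(c,n): cv2.imwrite('pics/'+n,c['frame'][...,::-1])
E
python3 - <<'E'
from h import *
s=robot.get_state(); print(s['time'],s['tcp_pos'],s['ee_rot'])
fs=[]
for n in('scene','top'):
    c=viewer.camera(n); P=cloud(c); np.savez(n+'.npz',P=P,f=c['frame']); fs.append(c['frame']); save(c,n+'0.png')
    print(n,np.round(np.array(c['cam_to_world'])[:3],2).tolist(),c['fx'],c['k1'])
    for t in['display_stand','rack','slate_board','pale_board_mid','slate_board_mid','lamp_grip','lamp_head','release_button','votive','salt_cellar','tumbler','order_pad','pen']:
        for d in silhouettes(t,n)[:2]:
            p=P[d['region']]; p=p[~np.isnan(p[:,0])]
            print(t,round(d['confidence'],2),np.array(d['bbox']).astype(int).tolist(),len(p), np.round(np.percentile(p,[3,50,97],axis=0),3).tolist() if len(p) else '')
E
```

```text
0.0 [0.15852612 0.57809843 0.21759194] [-3.13976057e+00 -1.79449972e-04  2.87379734e+00]
scene [[-0.86, 0.45, -0.23, 0.32], [-0.5, -0.78, 0.37, 0.4], [-0.01, 0.43, 0.9, 1.15]] 445.73083259290036 -0.1139961612011064
display_stand 0.58 [321, 151, 401, 251] 3745 [[0.435, -0.247, 0.008], [0.485, -0.126, 0.014], [0.545, 0.0, 0.173]]
display_stand 0.25 [389, 134, 436, 170] 939 [[0.37, -0.398, 0.002], [0.427, -0.359, 0.01], [0.486, -0.325, 0.014]]
rack 0.96 [258, 272, 329, 339] 1612 [[0.434, 0.158, 0.009], [0.512, 0.223, 0.014], [0.562, 0.282, 0.054]]
slate_board 0.69 [278, 288, 314, 333] 645 [[0.454, 0.186, 0.033], [0.469, 0.237, 0.123], [0.484, 0.286, 0.166]]
slate_board 0.36 [256, 274, 330, 340] 1834 [[0.432, 0.157, 0.008], [0.509, 0.224, 0.014], [0.564, 0.285, 0.054]]
pale_board_mid 0.59 [257, 257, 296, 306] 817 [[0.534, 0.151, 0.034], [0.549, 0.202, 0.116], [0.566, 0.255, 0.166]]
pale_board_mid 0.52 [314, 101, 342, 135] 768 [[0.667, -0.391, 0.001], [0.706, -0.322, 0.049], [0.74, -0.276, 0.085]]
slate_board_mid 0.75 [283, 285, 317, 332] 675 [[0.453, 0.183, 0.026], [0.469, 0.234, 0.121],
[... 2446 characters left out ...]
.703, 0.265, 0.057], [0.729, 0.292, 0.107]]
votive 0.22 [396, 142, 425, 172] 590 [[0.668, -0.353, -0.001], [0.712, -0.318, 0.026], [0.744, -0.278, 0.086]]
salt_cellar 0.86 [282, 148, 305, 171] 410 [[0.671, 0.034, 0.007], [0.698, 0.063, 0.056], [0.733, 0.096, 0.064]]
tumbler 0.8 [395, 142, 424, 168] 580 [[0.668, -0.351, -0.001], [0.712, -0.318, 0.027], [0.74, -0.278, 0.087]]
tumbler 0.72 [361, 211, 387, 224] 296 [[0.471, -0.213, 0.138], [0.487, -0.18, 0.168], [0.505, -0.134, 0.182]]
order_pad 0.76 [414, 217, 439, 265] 935 [[0.368, -0.4, 0.0], [0.428, -0.364, 0.011], [0.49, -0.327, 0.017]]
pen 0.63 [327, 167, 360, 173] 61 [[0.653, -0.149, 0.002], [0.661, -0.115, 0.008], [0.671, -0.061, 0.013]]
```

View pics/scene0.png

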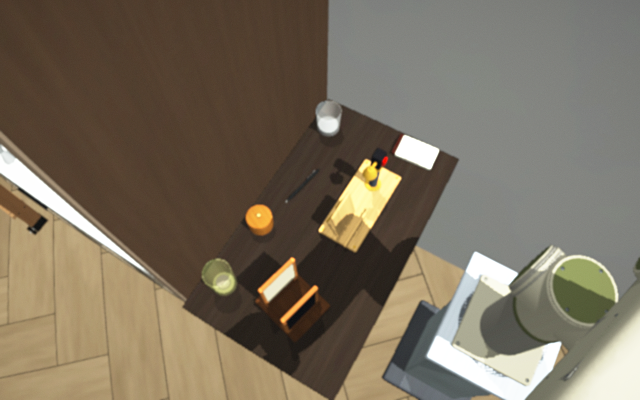

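View pics/top0.png

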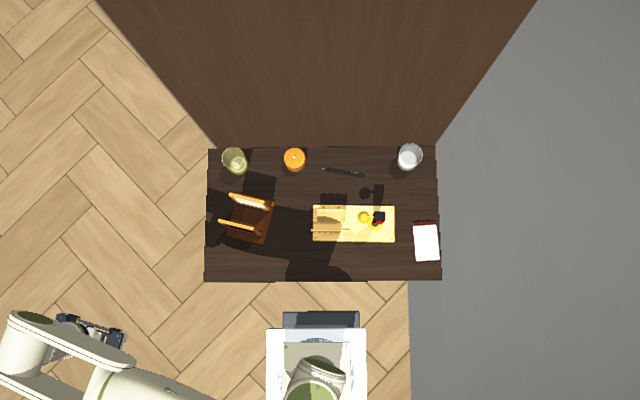

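Run:
```python
from h import *
for n in('scene','top'):
    P=np.load(n+'.npz')['P']; X,Y,Z=P[...,0],P[...,1],P[...,2]
    def sel(x0,x1,y0,y1,z0,z1):
        m=(X>x0)&(X<x1)&(Y>y0)&(Y<y1)&(Z>z0)&(Z<z1); return P[m]
    def rect(nm,p):
        if len(p)<5: print(n,nm,len(p));return
        r=cv2.minAreaRect(p[:,:2].astype(np.float32)*1000); print(n,nm,len(p),'c',np.round(r[0],1),'size',np.round(r[1],1),'ang',round(r[2],2),'z',np.round(np.percentile(p[:,2],[5,50,95]),4))
    rect('base',sel(.4,.6,-.29,.05,.007,.018))
    rect('slate top',sel(.43,.51,.15,.31,.155,.18))
    rect('pale top',sel(.515,.59,.12,.28,.155,.18))
    rect('rackbase',sel(.4,.62,.11,.33,.008,.02))
    rect('fences',sel(.4,.62,.11,.33,.045,.06))
    rect('headtop',sel(.45,.53,-.23,-.164,.176,.19))
    rect('shade',sel(.45,.53,-.163,-.11,.13,.19))
    rect('rest top',sel(.45,.58,-.13,.03,.09,.12))
    rect('lip',sel(.4,.5,-.13,.03,.02,.03))
```

```text
scene base 2584 c [ 488.4 -125.7] size [142.9 275.6] ang 1.19 z [0.0084 0.012  0.016 ]
scene slate top 240 c [469.9 233.2] size [109.1  10.7] ang 74.49 z [0.1591 0.1631 0.166 ]
scene pale top 223 c [550.3 201.7] size [110.4  11.9] ang 75.4 z [0.1599 0.1633 0.1666]
scene rackbase 1420 c [509.1 215.3] size [130.2 149.4] ang 74.71 z [0.0099 0.0135 0.0173]
scene fences 302 c [504.6 220.2] size [116.7  96.3] ang 74.17 z [0.0459 0.0526 0.0574]
scene headtop 91 c [ 488.5 -195. ] size [28.4 31.9] ang 1.27 z [0.1762 0.1777 0.1808]
scene shade 167 c [ 489.7 -146.3] size [36.8 27.7] ang 3.95 z [0.1468 0.1598 0.1723]
scene rest top 149 c [518.7 -52.5] size [90.  11.5] ang 88.48 z [0.0919 0.1008 0.105 ]
scene lip 145 c [481.5 -52. ] size [128.9  37.2] ang 88.28 z [0.0206 0.0238 0.0287]
top base 2019 c [ 498.8 -119.3] size [338.2 195.4] ang 89.8 z [0.0077 0.0123 0.0169]
top slate top 123 c [470.6 233.4] size [108.3  10.3] ang 75.38 z [0.1583 0.1638 0.1689]
top pale top 122 c [549.9 201.2] size [107.6  10.8] ang 75.85 z [0.1586 0.1638 0.1678]
top rackbase 1041 c [516.3 219.1] size [210.7 208.2] ang 84.56 z [0.009  0.0141 0.0187]
top fences 147 c [503.2 213.9] size [105.2  97.3] ang 74.37 z [0.0463 0.0535 0.0587]
top headtop 86 c [ 488.6 -196.2] size [33.  27.4] ang 88.55 z [0.1763 0.179  0.1825]
top shade 114 c [ 489.8 -146.5] size [30.1 34.7] ang 87.89 z [0.147  0.1629 0.1721]
top rest top 108 c [517.3 -51.7] size [84.6 11.3] ang 89.03 z [0.0916 0.1012 0.1062]
top lip 97 c [474.2 -51.3] size [127.5  54.9] ang 85.16 z [0.0203 0.0235 0.0291]
```

Request:
move_arm(
  commands=[
    [[0.03,-0.034,0.002,-0.15],[0.03,-0.034,0.002,-0.15],[0.03,-0.034,0.002,-0.15],[0.03,-0.034,0,-0.15],[0.03,-0.034,0,-0.15],[0.03,-0.034,0,-0.15],[0.03,-0.034,0,-0.15],[0.03,-0.034,0,-0.15],[0.03,-0.034,0,-0.15],[0.03,-0.034,0,-0.15]],
  ],
  gripper=1.0,
)

```text
time: 2.4
tcp_pos: [0.4632, 0.2287, 0.2256]
ee_rot: [3.138, -0.004, 1.371]
contact_force: [0.6, 0.9, 0.2]
finger_gap: 1.0
```

Run:
```python
from h import *
for n in('scene','top'):
    P=np.load(n+'.npz')['P']; X,Y,Z=P[...,0],P[...,1],P[...,2]
    def edge(nm,m,ax,q,lo,hi,st=.006):
        # extreme along axis ax per bin of the other axis
        a,b=(X[m],Y[m]) if ax==0 else (Y[m],X[m]); B=[];A=[]
        for t in np.arange(lo,hi,st):
            k=(b>=t)&(b<t+st)
            if k.sum()>3: B.append(t+st/2);A.append(np.percentile(a[k],q))
        A,B=np.array(A),np.array(B); 
        if len(A)<4: print(n,nm,'few');return
        p=np.polyfit(B,A,1)
        for _ in range(3):
            r=np.abs(A-np.polyval(p,B)); k=r<=max(2*np.median(r),.0005); p=np.polyfit(B[k],A[k],1)
        print(n,nm,'slope',round(p[0],4),'at mid',round(np.polyval(p,(lo+hi)/2)*1000,1),'mid',(lo+hi)/2,k.sum())
    g=(Z>.006)&(Z<.018)&(X>.42)&(X<.56)&(Y>-.28)&(Y<.03)
    edge('front',g,0,3,-.245,-.01); edge('back',g,0,97,-.245,-.01)
    edge('right',g,1,3,.44,.54); edge('left',g,1,97,.44,.54)
    l=(Z>.0195)&(Z<.03)&(X>.425)&(X<.475)&(Y>-.125)&(Y<.025)
    edge('lip front',l,0,5,-.11,.01);edge('lip back',l,0,95,-.11,.01);edge('lipL',l,1,98,.445,.475,.004);
    print('lip y',np.percentile(Y[l],[1,99]))
    t=(Z>.097)&(Z<.12)&(X>.48)&(X<.56)&(Y>-.12)&(Y<.02)
    print('rest y',np.percentile(Y[t],[1,99]));edge('rest front',t,0,5,-.09,-.01);edge('rest back',t,0,95,-.09,-.01)
    # rest face plane
    f=(Z>.03)&(Z<.095)&(X>.45)&(X<.55)&(Y>-.088)&(Y<-.012)
    print('face',f.sum(), [(z,round(np.percentile(X[f&(abs(Z-z)<.006)],5),4)) for z in(.04,.06,.08) if (f&(abs(Z-z)<.006)).sum()>3])
    h=(Z>.174)&(Z<.19)&(X>.46)&(X<.52)&(Y>-.225)&(Y<-.168)
    print('head',np.percentile(X[h],[2,50,98]).round(4),np.percentile(Y[h],[2,50,98]).round(4))
```

```text
scene front slope 0.0286 at mid 433.6 mid -0.1275 32
scene back slope 0.0332 at mid 547.1 mid -0.1275 33
scene right slope 0.2804 at mid -237.7 mid 0.49 15
scene left slope 0.0395 at mid 3.1 mid 0.49 12
scene lip front slope 0.0313 at mid 463.5 mid -0.05 14
scene lip back slope 0.0335 at mid 468.3 mid -0.05 12
scene lipL few
lip y [-0.11427192  0.01272376]
rest y [-0.09568494 -0.00817345]
scene rest front slope 0.0252 at mid 516.5 mid -0.049999999999999996 12
scene rest back slope 0.0324 at mid 523.2 mid -0.049999999999999996 13
face 310 [(0.04, np.float64(0.499)), (0.06, np.float64(0.5039)), (0.08, np.float64(0.5091))]
head [0.4744 0.4882 0.5024] [-0.2111 -0.1949 -0.1804]
top front slope 0.0245 at mid 432.7 mid -0.1275 30
top back slope 0.0347 at mid 547.5 mid -0.1275 27
top right slope -0.0379 at mid -255.1 mid 0.49 16
top left slope 0.0027 at mid 3.9 mid 0.49 14
top lip front slope 0.0491 at mid 464.2 mid -0.05 5
top lip back slope 0.055 at mid 468.1 mid -0.05 7
top lipL few
lip y [-0.11227318  0.01297578]
rest y [-0.09392986 -0.00975067]
top rest front slope 0.0485 at mid 516.1 mid -0.049999999999999996 9
top rest back slope 0.0098 at mid 522.6 mid -0.049999999999999996 9
face 201 [(0.04, np.float64(0.4977)), (0.06, np.float64(0.5036)), (0.08, np.float64(0.508))]
head [0.4751 0.4899 0.5026] [-0.2127 -0.1947 -0.1798]
```

Request:
move_arm(
  commands=[
    [[0.005,0.003,0,-0.04],[0.002,0.0016,0,-0.02],[0,0,-0.015,0],[0,0,-0.015,0],[0,0,-0.015,0],[0,0,-0.015,0],[0,0,-0.015,0],[0,0,-0.015,0],[0,0,-0.012,0],[0,0,0,0]],
  ],
  gripper=1.0,
)

```text
time: 3.4
tcp_pos: [0.4653, 0.2321, 0.1099]
ee_rot: [-3.14, 0.001, 1.315]
contact_force: [-0.0, 0.8, 0.4]
finger_gap: 1.002
```

Request:
move_arm(
  commands=[
    [[0.004,0.001,0.004,-0.006],[0.001,0,0.004,0],[0,0,0,0],[0,0,0,0],[0,0,0,0],[0,0,0,0],[0,0,0,0],[0,0,0,0],[0,0,0,0],[0,0,0,0]],
  ],
  gripper=0.3,
)

```text
time: 4.4
tcp_pos: [0.4721, 0.2344, 0.1215]
ee_rot: [3.139, -0.001, 1.31]
contact_force: [0.4, -0.1, -1.2]
finger_gap: 0.303
```

Request:
move_arm(
  commands=[
    [[-0.001,-0.0005,0,-0.002],[0,0,0,0],[0,0,0,0],[0,0,0,0],[0,0,0,0],[0,0,0,0],[0,0,0,0],[0,0,0,0],[0,0,0,0],[0,0,0,0]],
  ],
  gripper=0.0,
)

```text
time: 5.4
tcp_pos: [0.4708, 0.2337, 0.1213]
ee_rot: [3.14, -0.001, 1.308]
contact_force: [0.1, -0.4, -0.0]
finger_gap: 0.108
```

Request:
move_arm(
  commands=[
    [[0,0,0.005,0],[0,0,0.01,0],[0,0,0.015,0],[0,0,0.015,0],[0,0,0.015,0],[0,0,0.015,0],[0,0,0.015,0],[0,0,0.015,0],[0,0,0.005,0],[0,0,0,0]],
  ],
)

```text
time: 6.4
tcp_pos: [0.4715, 0.2342, 0.2466]
ee_rot: [3.134, -0.006, 1.308]
contact_force: [-0.0, 0.1, -1.8]
finger_gap: 0.106
```

Request:
move_arm(
  commands=[
    [[0.001,-0.02,0,0.023],[0.001,-0.032,0,0.023],[0.001,-0.032,0,0.023],[0.001,-0.032,0,0.023],[0.001,-0.032,0,0.023],[0.001,-0.032,0,0.023],[0.001,-0.032,0,0.023],[0.001,-0.032,0,0.023],[0.001,-0.02,0,0.023],[0.001,-0.005,0,0.02]],
  ],
)

```text
time: 7.4
tcp_pos: [0.4769, -0.0433, 0.2422]
ee_rot: [3.141, -0.006, 1.548]
contact_force: [0.5, -0.1, -1.2]
finger_gap: 0.111
```

```bash
cat > m.py <<'E'
from h import *
s=robot.get_state(); print(s['tcp_pos'],s['ee_rot'],s['contact_force'])
for n in('scene','top'):
    c=viewer.camera(n); P=cloud(c); np.savez(n+'1.npz',P=P,f=c['frame']); save(c,n+'1.png')
    for d in silhouettes('slate_board',n)[:2]:
        p=P[d['region']]; p=p[~np.isnan(p[:,0])]
        print(n,round(d['confidence'],2),np.array(d['bbox']).astype(int).tolist(),len(p),np.round(np.percentile(p,[2,50,98],axis=0),4).tolist())
E
python3 m.py
```

```text
[ 0.47693847 -0.04333402  0.24220065] [ 3.14086631 -0.00586504  1.54816022] [ 0.50163832 -0.05076686 -1.21403648]
scene 0.75 [341, 185, 363, 226] 440 [[0.473, -0.0758, 0.1387], [0.4754, -0.0134, 0.2113], [0.4832, 0.0106, 0.2864]]
top 0.39 [307, 213, 343, 223] 56 [[0.4723, -0.0867, 0.137], [0.4745, 0.0048, 0.2411], [0.4814, 0.0116, 0.2894]]
```

Request:
move_arm(
  commands=[
    [[0.004,-0.005,-0.005,-0.004],[0.002,-0.002,-0.01,0],[0,0,-0.015,0],[0,0,-0.015,0],[0,0,-0.015,0],[0,0,-0.015,0],[0,0,-0.012,0],[0,0,-0.006,0],[0,0,0,0],[0,0,0,0]],
  ],
)

```text
time: 8.6
tcp_pos: [0.4808, -0.0442, 0.1371]
ee_rot: [-3.136, -0.009, 1.548]
contact_force: [0.1, 0.6, -0.6]
finger_gap: 0.104
```

Request:
move_arm(
  commands=[
    [[0.002,-0.004,0,-0.004],[0.0015,-0.0025,0,0],[0,0,0,0],[0,0,-0.004,0],[0,0,-0.004,0],[0,0,0,0],[0,0,0,0],[0,0,0,0],[0,0,0,0],[0,0,0,0]],
  ],
)

```text
time: 9.6
tcp_pos: [0.4865, -0.0518, 0.1311]
ee_rot: [-3.141, -0.008, 1.544]
contact_force: [0.4, -0.7, -1.8]
finger_gap: 0.108
```

Request:
move_arm(
  commands=[
    [[-0.002,0,0,0],[0,0,-0.003,0],[0,0,-0.003,0],[0,0,-0.002,0],[0,0,0,0],[0,0,-0.002,0],[0,0,0,0],[0,0,0,0],[0,0,0,0],[0,0,0,0]],
  ],
)

```text
time: 10.6
tcp_pos: [0.4842, -0.0518, 0.1202]
ee_rot: [-3.141, -0.008, 1.544]
contact_force: [-0.1, -0.3, -1.8]
finger_gap: 0.106
```

Close to touchdown; feel for contact.

Request:
move_arm(
  commands=[
    [[0,0,-0.002,0],[0,0,0,0],[0,0,-0.001,0],[0,0,0,0],[0,0,0,0],[0,0,0,0],[0,0,0,0],[0,0,0,0],[0,0,0,0],[0,0,0,0]],
  ],
)

```text
time: 11.6
tcp_pos: [0.4859, -0.0516, 0.1195]
ee_rot: [3.139, -0.008, 1.544]
contact_force: [0.0, 0.6, 2.0]
finger_gap: 0.107
```

```bash
python3 m.py
python3 - <<'E'
import cv2
a=cv2.imread('pics/scene1.png')[130:270,300:460]; cv2.imwrite('pics/c1.png',cv2.resize(a,None,fx=4,fy=4,interpolation=cv2.INTER_CUBIC))
E
```

```text
[ 0.48592696 -0.05163644  0.11953305] [ 3.13865141 -0.00774491  1.54388306] [0.02251418 0.57589388 1.96813474]
scene 0.62 [336, 206, 355, 238] 348 [[0.482, -0.0765, 0.0125], [0.4849, -0.0206, 0.0796], [0.5021, 0.0021, 0.1639]]
top 0.48 [314, 217, 347, 227] 43 [[0.4826, -0.0974, 0.0148], [0.4841, -0.0037, 0.1093], [0.4929, 0.0033, 0.1684]]
```

View pics/c1.png

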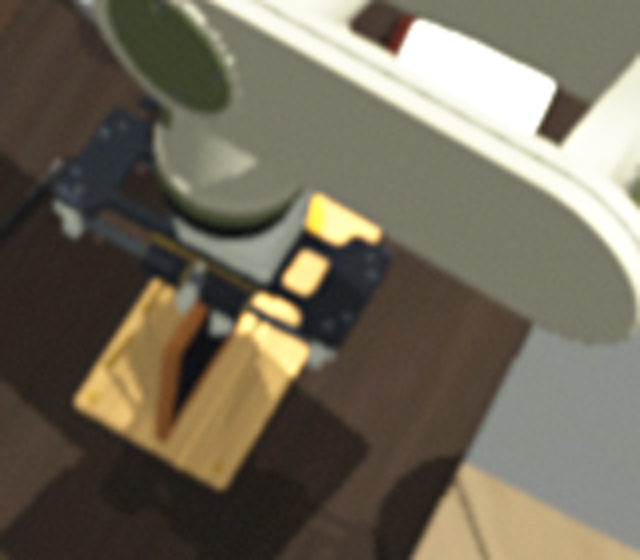

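Request:
move_arm(
  commands=[
    [[0,0,0,0],[0,0,0,0],[0,0,0,0],[0,0,0,0],[0,0,0.003,0],[0,0,0.003,0],[0,0,0,0],[0.003,0,0,0],[0.003,0,0,0],[0,0,0,0]],
  ],
  gripper=0.35,
)

```text
time: 12.8
tcp_pos: [0.4925, -0.0518, 0.1258]
ee_rot: [3.138, -0.008, 1.544]
contact_force: [-0.4, -0.2, 0.1]
finger_gap: 0.353
```

Request:
move_arm(
  commands=[
    [[0.003,0,0,0],[0.003,0,0,0],[0.003,0,0,0],[0.003,0,0,0],[0.003,0,0,0],[0.003,0,0,0],[0.003,0,0,0],[0.003,0,0,0],[0.001,0,0,0],[0,0,0,0]],
  ],
)

```text
time: 13.8
tcp_pos: [0.5199, -0.0517, 0.1254]
ee_rot: [3.139, -0.008, 1.544]
contact_force: [0.0, 0.5, -0.0]
finger_gap: 0.344
```

```bash
python3 m.py
```

```text
[ 0.51985447 -0.05171388  0.12537428] [ 3.13908171 -0.00770282  1.54391382] [ 0.03755904  0.5382147  -0.01064636]
scene 0.89 [325, 195, 355, 239] 755 [[0.485, -0.0927, 0.0175], [0.504, -0.0303, 0.0807], [0.5298, 0.0019, 0.16]]
top 0.54 [311, 203, 345, 226] 199 [[0.4549, -0.096, 0.0224], [0.4979, -0.0366, 0.0771], [0.5291, 0.0023, 0.265]]
```

Request:
move_arm(
  commands=[
    [[0,0,0,0],[0,0,0,0],[0,0,0.005,0],[0,0,0.01,0],[0,0,0.015,0],[0,0,0.015,0],[0,0,0.02,0],[0,0,0.02,0],[0,0,0.015,0],[0,0,0,0]],
  ],
  gripper=0.6,
)

```text
time: 15.0
tcp_pos: [0.52, -0.0519, 0.2378]
ee_rot: [3.134, -0.007, 1.544]
contact_force: [1.5, -0.2, -0.2]
finger_gap: 0.603
```

Request:
move_arm(
  commands=[
    [[-0.003,-0.015,0,0],[-0.004,-0.018,0,0],[-0.004,-0.018,0,0],[-0.004,-0.018,0,0],[-0.004,-0.018,0,0],[-0.004,-0.018,0,0],[-0.004,-0.018,0,0],[-0.003,-0.015,0,0],[0,-0.005,0,0],[0,0,0,0]],
  ],
  gripper=1.0,
)

```text
time: 16.0
tcp_pos: [0.4822, -0.2067, 0.232]
ee_rot: [-3.141, -0.008, 1.543]
contact_force: [0.1, 0.8, -0.2]
finger_gap: 1.001
```

```bash
python3 m.py
python3 - <<'E'
import cv2,numpy as np
from h import *
a=cv2.imread('pics/scene1.png')[130:270,300:460]; a=cv2.resize(a,None,fx=3,fy=3)
b=cv2.imread('pics/top1.png')[180:260,290:410]; b=cv2.resize(b,(480,320)); o=np.zeros((740,480,3),np.uint8)
o[:420,:480]=a;o[420:]=b; cv2.imwrite('pics/c2.png',cv2.resize(o,(389,600)))
P=np.load('scene1.npz')['P'];X,Y,Z=[P[...,i] for i in range(3)]
for z in(.05,.07,.09,.11,.13,.15):
    m=(abs(Z-z)<.005)&(X>.47)&(X<.55)&(Y>-.115)&(Y<.02)
    if m.sum()>3: print(z,m.sum(),np.percentile(X[m],50).round(4),np.percentile(Y[m],[1,99]).round(4))
m=(Z>.15)&(Z<.165)&(X>.5)&(X<.55)&(Y>-.12)&(Y<.02); print(m.sum(),cv2.minAreaRect((P[m][:,:2]*1000).astype(np.float32)))
E
```

```text
[ 0.48224292 -0.20667893  0.23199618] [-3.14123669 -0.0078077   1.54311441] [ 0.12938641  0.76484586 -0.17465207]
scene 0.69 [327, 178, 358, 237] 1191 [[0.4842, -0.1077, 0.0105], [0.5082, -0.051, 0.0947], [0.5315, 0.0014, 0.1599]]
scene 0.35 [361, 147, 386, 180] 403 [[0.4696, -0.2092, 0.1346], [0.4863, -0.1808, 0.1655], [0.5042, -0.1344, 0.1802]]
top 0.65 [311, 205, 349, 226] 737 [[0.4855, -0.1038, 0.0178], [0.5074, -0.053, 0.0996], [0.5285, 0.0004, 0.1621]]
0.05 66 0.4948 [-0.1046  0.0014]
0.07 74 0.5002 [-0.1048  0.0027]
0.09 77 0.5056 [-0.1055  0.0015]
0.11 78 0.5113 [-0.1052  0.0015]
0.13 78 0.5166 [-0.1063  0.0012]
0.15 63 0.5216 [-0.1083  0.0012]
186 ((525.7076416015625, -54.02983474731445), (110.94571685791016, 11.819928169250488), 88.6207504272461)
```

View pics/c2.png

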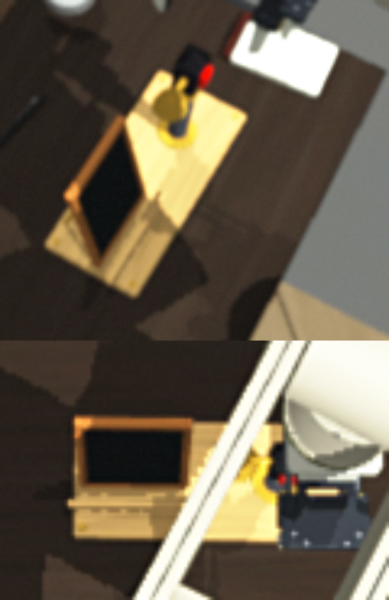

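Request:
move_arm(
  commands=[
    [[0.003,0.006,0,-0.001],[0.002,0.004,0,0],[0,0,0,0],[0,0,-0.01,0],[0,0,-0.015,0],[0,0,-0.015,0],[0,0,-0.015,0],[0,0,-0.015,0],[0,0,-0.008,0],[0,0,0,0]],
  ],
  gripper=1.0,
)

```text
time: 17.2
tcp_pos: [0.4866, -0.191, 0.1444]
ee_rot: [-3.138, -0.01, 1.548]
contact_force: [-0.0, 0.2, 0.9]
finger_gap: 1.0
```

Request:
move_arm(
  commands=[
    [[0.001,-0.003,-0.004,-0.005],[0.001,-0.001,-0.003,0],[0,0,0,0],[0,0,0,0],[0,0,0,0],[0,0,0,0],[0,0,0,0],[0,0,0,0],[0,0,0,0],[0,0,0,0]],
  ],
  gripper=0.55,
)

```text
time: 18.2
tcp_pos: [0.4903, -0.1963, 0.1394]
ee_rot: [3.141, -0.008, 1.542]
contact_force: [-0.7, -0.7, 0.4]
finger_gap: 0.551
```

Request:
move_arm(
  commands=[
    [[-0.0018,0.0005,-0.003,0],[0,0,0,0],[0,0,0,0],[0,0,0,0],[0,0,0,0],[0,0,0,0],[0,0,0,0],[0,0,0,0],[0,0,0,0],[0,0,0,0]],
  ],
  gripper=0.0,
)

```text
time: 19.2
tcp_pos: [0.4878, -0.1956, 0.1357]
ee_rot: [-3.141, -0.008, 1.542]
contact_force: [1.1, 0.2, -0.6]
finger_gap: 0.329
```

Request:
move_arm(
  commands=[
    [[0,0,0.004,0],[0,0,0.005,0],[0,0,0.005,0],[0,0,0.005,0],[0,0,0.005,0],[0,0,0.005,0],[0,0,0.004,0],[0,0,0,0],[0,0,0,0],[0,0,0,0]],
  ],
)

```text
time: 20.2
tcp_pos: [0.4878, -0.1957, 0.1716]
ee_rot: [-3.141, -0.008, 1.542]
contact_force: [0.2, -1.8, -1.4]
finger_gap: 0.328
```

Request:
move_arm(
  commands=[
    [[0,0,0.005,0],[0,0,0.006,0],[0,0,0.006,0],[0,0,0.006,0],[0,0,0.006,0],[0,0,0.006,0],[0,0,0.004,0],[0,0,0,0],[0,0,0,0],[0,0,0,0]],
  ],
)

```text
time: 21.2
tcp_pos: [0.4877, -0.1956, 0.2126]
ee_rot: [-3.14, -0.009, 1.542]
contact_force: [2.2, -1.5, -5.2]
finger_gap: 0.33
```

Request:
move_arm(
  commands=[
    [[0,0,0.004,0],[0,0,0.004,0],[0,0,0.004,0],[0,0,0.003,0],[0,0,0.003,0],[0,0,0.002,0],[0,0,0.002,0],[0,0,0,0],[0,0,0,0],[0,0,0,0]],
  ],
)

```text
time: 22.2
tcp_pos: [0.4877, -0.1956, 0.2259]
ee_rot: [-3.136, -0.012, 1.541]
contact_force: [2.9, -1.9, -8.1]
finger_gap: 0.329
```

```bash
python3 m.py
python3 - <<'E'
from h import *
a=cv2.imread('pics/scene1.png')[110:260,300:460]; a=cv2.resize(a,None,fx=4,fy=4,interpolation=cv2.INTER_CUBIC); cv2.imwrite('pics/c3.png',a)
for n in('scene','top'):
    P=np.load(n+'1.npz')['P'];X,Y,Z=[P[...,i] for i in range(3)]
    m=(X>.465)&(X<.515)&(Y>-.172)&(Y<-.115)&(Z>.1)&(Z<.275)
    print(n,m.sum(),np.percentile(P[m],[2,50,98],axis=0).round(4).tolist() if m.sum() else '')
E
```

```text
[ 0.48769548 -0.19557481  0.22586871] [-3.13565357 -0.01158053  1.54119763] [ 2.87815873 -1.89285845 -8.12897195]
scene 0.9 [325, 180, 361, 237] 1074 [[0.486, -0.1035, 0.0212], [0.5077, -0.0494, 0.0978], [0.5285, 0.0016, 0.1597]]
top 0.66 [311, 204, 349, 225] 745 [[0.4853, -0.1036, 0.0188], [0.5081, -0.0507, 0.1008], [0.529, 0.0005, 0.1614]]
scene 188 [[0.4723, -0.1659, 0.2351], [0.4872, -0.1434, 0.2501], [0.5057, -0.1336, 0.2632]]
top 110 [[0.4727, -0.1664, 0.2379], [0.4856, -0.1515, 0.2544], [0.5053, -0.1374, 0.266]]
```

View pics/c3.png

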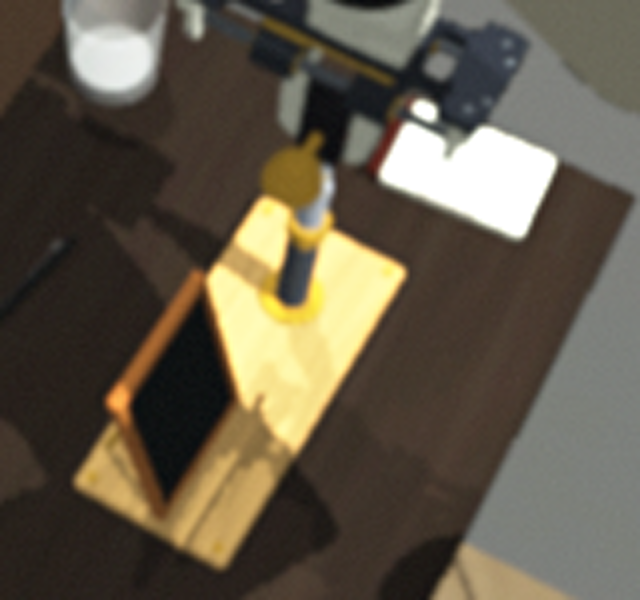

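Request:
move_arm(
  commands=[
    [[0,0,0.002,0],[0,0,0.002,0],[0,0,0.002,0],[0,0,0.001,0],[0,0,0,0],[0,0,0,0],[0,0,0,0],[0,0,0,0],[0,0,0,0],[0,0,0,0]],
  ],
)

```text
time: 23.4
tcp_pos: [0.4877, -0.1956, 0.2259]
ee_rot: [-3.133, -0.013, 1.541]
contact_force: [3.3, -2.8, -8.6]
finger_gap: 0.327
```

Request:
move_arm(
  commands=[
    [[0,0,0.004,0],[0,0,0.006,0],[0,0,0.006,0],[0,0,0.003,0],[0,0,0.003,0],[0,0,0.003,0],[0,0,0.003,0],[0,0,0.003,0],[0,0,0.003,0],[0,0,0.003,0]],
  ],
)

```text
time: 24.4
tcp_pos: [0.4873, -0.1942, 0.2288]
ee_rot: [-3.116, -0.025, 1.539]
contact_force: [11.9, -5.4, -27.1]
finger_gap: 0.333
```

```bash
python3 m.py
python3 - <<'E'
from h import *
for n in('scene','top'):
    P=np.load(n+'1.npz')['P'];X,Y,Z=[P[...,i] for i in range(3)]
    for f,z0 in(('',0),('1',.09)):
        P=np.load(n+f+'.npz')['P'];X,Y,Z=[P[...,i] for i in range(3)]
        m=(X>.465)&(X<.515)&(Y>-.165)&(Y<-.115)&(Z>.135+z0)&(Z<.185+z0)
        print(n,f,m.sum(),np.percentile(P[m],[10,50,98],axis=0).round(4).tolist() if m.sum() else '')
for t in('votive','tumbler','salt_cellar','order_pad','pen','pale_board_mid'):
    d=silhouettes(t,'top')[:1]
    if d:
        p=P[d[0]['region']]; print(t,round(d[0]['confidence'],2),np.nanmedian(p,axis=0).round(3))
E
```

```text
[ 0.4873301  -0.19421483  0.22879605] [-3.11634638 -0.02527907  1.53891318] [ 11.87506326  -5.41337964 -27.12126665]
scene 0.74 [326, 179, 358, 238] 1098 [[0.4856, -0.1036, 0.0201], [0.508, -0.0491, 0.0978], [0.5292, 0.0016, 0.1599]]
scene 0.18 [368, 130, 387, 161] 329 [[0.4741, -0.1983, 0.2249], [0.4869, -0.1778, 0.2538], [0.5006, -0.1349, 0.2689]]
scene  171 [[0.476, -0.1562, 0.1484], [0.4879, -0.1437, 0.1599], [0.5063, -0.1337, 0.1745]]
scene 1 187 [[0.4759, -0.1547, 0.2379], [0.4875, -0.1433, 0.2505], [0.5061, -0.1339, 0.2635]]
top  121 [[0.4759, -0.1604, 0.1513], [0.4875, -0.1481, 0.1626], [0.5061, -0.1317, 0.1746]]
top 1 101 [[0.4747, -0.1603, 0.2417], [0.484, -0.151, 0.2549], [0.5057, -0.1375, 0.2657]]
votive 0.62 [0.703 0.264 0.053]
tumbler 0.53 [ 0.727 -0.329  0.04 ]
salt_cellar 0.74 [0.698 0.067 0.056]
order_pad 0.79 [ 0.423 -0.367  0.011]
pale_board_mid 0.52 [0.549 0.201 0.12 ]
```

Second stop confirmed: the force rose to 27 N while the head stayed at +90 mm. I'll ease off to a gentle upward hold.

Request:
move_arm(
  commands=[
    [[0,0,-0.002,0],[0,0,0,0],[0,0,0,0],[0,0,0,0],[0,0,0,0],[0,0,0,0],[0,0,0,0],[0,0,0,0],[0,0,0,0],[0,0,0,0]],
  ],
)

```text
time: 25.9
tcp_pos: [0.4876, -0.1943, 0.2284]
ee_rot: [-3.118, -0.025, 1.539]
contact_force: [2.3, -1.1, -5.9]
finger_gap: 0.329
```

Request:
move_arm(
  commands=[
    [[0,0,0.002,0],[0,0,0.001,0],[0,0,0,0],[0,0,0,0],[0,0,0,0],[0,0,0,0],[0,0,0,0],[0,0,0,0],[0,0,0,0],[0,0,0.001,0]],
  ],
)

```text
time: 26.9
tcp_pos: [0.4875, -0.1943, 0.2286]
ee_rot: [-3.116, -0.026, 1.539]
contact_force: [6.6, -3.5, -16.9]
finger_gap: 0.332
```

```bash
python3 m.py
python3 - <<'E'
from h import *
for n in('scene','top'):
    P=np.load(n+'1.npz')['P'];X,Y,Z=[P[...,i] for i in range(3)]
    m=(X>.465)&(X<.515)&(Y>-.165)&(Y<-.115)&(Z>.225)&(Z<.275)
    print(n,m.sum(),np.percentile(P[m],[10,50,98],axis=0).round(4).tolist())
E
```

```text
[ 0.4875178  -0.19425798  0.22862448] [-3.11589175 -0.02584178  1.53857683] [  6.5792322   -3.52413169 -16.85505429]
scene 0.95 [325, 176, 360, 238] 1127 [[0.4849, -0.1039, 0.0182], [0.5083, -0.0492, 0.0983], [0.5306, 0.0016, 0.1597]]
top 0.57 [313, 204, 349, 227] 730 [[0.4853, -0.1017, 0.0197], [0.5077, -0.0504, 0.101], [0.529, 0.0005, 0.1615]]
scene 185 [[0.476, -0.1539, 0.2386], [0.4872, -0.1433, 0.2505], [0.5056, -0.1331, 0.2638]]
top 98 [[0.475, -0.1602, 0.2429], [0.4842, -0.1513, 0.2539], [0.5052, -0.1376, 0.2662]]
```

Holding against the second stop, with an upward push of about 17 N and no further slip.

```bash
python3 -c "
from station import robot
print(robot.finish_job())"
```

```text
the job is handed in; nothing more can be done
None
```

I leaned the slate board on the display stand, then raised the lamp mast to its second stop and handed the job in while still holding the head there. The clock stood at about 27 s.

- **Board:** The last pictures show it upright and released, lying flat on the backrest (slope about 0.27, against 0.26 rad for the backrest). Its lower edge is behind the lip, and it sits within about 2 mm of the backrest's centre.
- **Lamp:** The gripper closed to about 31 mm on the head, which means the button was fully pressed. The cameras put the lamp shade about 90 mm above where it started. The upward pull rose to 27 N without the head going any higher, so it is at the second stop. I then eased off to a hold of about 17 N.
- **Bystanders:** The pale board, glasses, salt cellar and order pad were found about where they started; the tumbler's reading shifted by about 15 mm, but the arm, which partly blocked the view, never went near it. The pen was not detected in the last check, and the arm did not go near it either.
- **Slip:** While I was testing the stop, the tool rose about 3 mm and tilted about 0.025 rad, so the fingers probably slipped slightly on the head. The grip held afterwards and the head stayed up.

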